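# Find the charged grinding capsule and clip it into the shaker mill

### The arm

A 6-joint arm with a two-finger parallel gripper is mounted at the origin on a cart in front of the work surface, level with it; the furniture and walls round the work are solid. World frame = base frame: x ahead of the robot, y to its left, z up, the work surface at z = 0. Lengths are in m, angles in rad, forces in N, time in s.
With the tool pointing down it reaches from about 0.375 to 0.9 m from the base axis. Payload 3.1 kg.
Tool frame: the origin (TCP) lies midway between the tips of the shut fingers; the grasp point (between the pads) lies 19 mm behind it; x points along the fingers, z is the direction in which the jaws open and shut, and the axes are right-handed (so a half turn about x gives the same grasp; the last joint's range is limited). The gripper opens to 87 mm and grips with 3 to 60 N. Pads are 19 mm wide; open, the fingers measure 117 mm over their backs; the gripper's body (75 mm by 190 mm) begins 51 mm behind the grasp point.
Start: joints at [-1.383, 0.527, 1.433, -0, 1.181, -0.178], TCP at [0.224, -0.583, 0.223] pointing down, gripper open.
Joint ranges: [-3.08, 3.08], [-0.75, 2.2], [0.22, 2.44], [-1.43, 4.57], [0, 2.65], [-2.85, 2.85]. Speed limits (rad/s): [2.79, 2.79, 3.14, 3.14, 3.14, 3.14].

### API

Orientations are given as a unit quaternion [x, y, z, w].
In Python, from rig import readout, imaging, robot gives the robot as it stands. The module is installed in compiled form; this text tells all that it offers.
- The arm moves only by the tool play_rows, never from a script. Its argument "rows" is text: rows parted by semicolons, each of 7 numbers parted by spaces: the turn, a rotation vector about the tool's x, y, z in rad, then the shift along the tool's x, y, z in mm, then the closure, from 0 (fully open) to 1 (shut). In form: ax ay az tx ty tz gripper; .... A call has 1 to 8 rows; each row shifts and turns the commanded pose from where the row before left it, along the tool's axes as they then stand; what a row does not reach is not made up. A row lasts 1/12 s, in which the tool goes at most 41.7 mm and 7.16 degrees, less where a joint would pass 70% of its speed; a pose out of reach is approached as far as the arm can. A call with a gripper value outside its range is refused whole. The fingers move at their own pace and stop on an object; "squeeze" is the grip in N (left out, the last holds). Time passes only in rows, so rows that do not move let the fingers close. It gives the time, the measured TCP pose, the force and the opening at its end, in the units of the state.
- readout.get_obs(): the state, without advancing time (a new reading comes with each control period).
- imaging.camera(name): name is "side" or "top" or "wrist"; returns the picture (480x640x3 uint8, blue, green, red); there is no depth.
- imaging.camera_info(name): a dict with "K" (3x3 intrinsics, pixels), "k1" (the pictures are not rectified: a ray, as slopes to the right and down, at radius r is drawn at 1 + k1 r^2 times it, then the intrinsics apply), "world_to_cam" (4x4, takes a point from world to camera coordinates). Camera axes: x right, y down, z forward; pixel columns grow to the right and rows downward; lengths in m; the calibration is good to about 2 mm. A picture is of the moment at which its call begins: read the wrist's pose just before it. camera_info takes no time and is no camera call; for the wrist camera it gives the pose at the moment of the call.
- robot.hand_in(): hands the job in, once; it reports no verdict.
The state is a dict: "time": time; "q": joint angles; "joint_velocities": joint speeds; "joint_torque": joint torques, N m; "position": TCP position; "tool_rot": TCP orientation; "ft_force": force on the tool from outside, world axes, zero at the start; "moment": the same for the moment, N m; "grip_width": finger opening in m.
Only numpy, scipy, OpenCV 4.12 (cv2) and the standard library are available. Lean on these libraries where they do the work, as an engineer would, in place of code of your own. Each camera call takes 0.05 s, during which the arm holds its last target. There are 200 camera calls.

### The job

Four closed, look-alike grinding capsules lie on the bench, and only one still has its charge in it: it is clearly heavier than the others, so find it by lifting them. Clip that one into the shaker mill's cradle: one end under the roof and against the sprung plunger, push the plunger back, tip the other end down, and let the spring hold it level against the fixed stop, under the lip. Leave the empty capsules lying where you found them and do not disturb the other things on the bench.

Things in the scene. Friction and masses are not known exactly. Their poses are not given: they have to be found in the camera images.
- capsule_a: closed aluminium grinding capsule lying on the bench: octagonal body, 30 mm across flats, 72 long, round 22 mm spigots 12 long at both ends, 96 overall; ends alike. Origin at its centre, 15 mm above the bench; x along its length; two flats stand upright. Empty 0.11 to 0.15 kg; charged 0.36 to 0.46 kg. Which is charged changes from run to run and cannot be seen
- capsule_b: a capsule outwardly the same as capsule_a: same size, frame and possible weights
- capsule_c: a capsule outwardly the same as capsule_a: same size, frame and possible weights
- capsule_d: a capsule outwardly the same as capsule_a: same size, frame and possible weights
- mill: white shaker mill fixed on the bench: casing 112 x 182 mm, 48 high; on it an aluminium cradle for one lying capsule; highest point 110 mm over the bench. Origin on the bench under the bay's middle; z up, front panel at -x, y along the bay from the fixed stop (-y) to the sprung plunger (+y). The points of the mill have these axes too
- mill_bay (a point): centre of a capsule that is clipped in, 85 mm above the bench, its length along the mill's y. From here: two saddles, 9 mm long at y = -29.5 and +29.5 mm, floor z = -15 mm, cheeks 33 mm apart up to z = -4, flaring outward to z = +2. Between the saddles fingertips are free down to z = -25 mm. A capsule cannot be lowered in level: lip and roof are only 85 mm apart
- mill_lip (a point): edge of the keeper lip at the fixed stop: 45 mm from mill_bay towards -y, 12.5 mm above it (underside). The lip overhangs the stop's upright face (y = -48 mm from mill_bay) by 3 mm; the top of this end is 16 mm above mill_bay, 34 mm wide. A clipped-in capsule's spigot touches the stop, under the lip
- mill_roof (a point): edge of the roof over the plunger: 40 mm from mill_bay towards +y, underside 21 mm above mill_bay; the roof is 3.5 mm thick, 34 mm wide and reaches back to y = +79 mm. A capsule's end goes under it slantwise, about 25 degrees nose down with its centre 15 to 16 mm above mill_bay, before the other end is tipped down
- plunger (a joint): travel in m of the sprung plunger, 0 = fully out, 0.018 = fully back (to the mill's +y); 2.4 N at 0 plus 0.3 N per mm. Reads 0.004 with a capsule clipped in; 0.010 to 0.014 is needed to tip the end down past the lip. When the capsule is let go there, the spring slides it back to the stop
- plunger_face (a point): centre of the plunger's round flat face, 22 mm across, which looks to the mill's -y; fully out it is 44 mm from mill_bay towards +y, at its height
- bench_top: the fixed black bench top, its surface at z = 0; its origin is inside the slab and of no use.
- dropper_bottle: bystander: dropper bottle standing, 38 mm across, 113 mm high; origin under its middle.
- gear: bystander: small steel spur gear lying flat, 33 mm across, 16 mm high; origin under its middle.
- objective_spare: bystander: black spare microscope objective standing, 51 mm across, 52 mm high; origin under its middle.
- tape_roll: bystander: roll of masking tape lying flat, 66 mm across, 19 mm high; origin under its middle.
- dust_cap: bystander: black round dust cap, 37 mm across, 14 mm high; origin under its middle.

How it is judged:
By the outcome, as a careful person would: the job done as asked, in the order asked, and still so for the second after the job is handed in, with the robot touching nothing.
It also fails if it takes over 72 s, if anything falls off the work surface, if the arm or the gripper's body presses on something with over 40 N, if the wrist force passes 120 N, or if a joint passes its speed limit or range.

## Working session

There is one attempt and no reset: what is moved stays moved. The work goes in short steps, Python scripts to look and compute and a tool call to move; the robot and the scene stay as the last step left them, time stands still between calls to the robot, and variables do not carry over. Pictures are saved under pics/ and viewed, about 8 in all and at most 12, crops included, and the job is handed in when it is done.

Besides the shell and the picture viewer there is one more tool, called after "Request:" as name(argument=value, ...), one argument or row to a line, values as JSON. play_rows: Moves the arm, as the interface text tells. Its arguments: {"type":"object","properties":{"rows":{"type":"string"},"squeeze":{"type":"number"}},"required":["rows"]}

```bash
mkdir -p pics; cat > h.py <<'E'
import numpy as np, cv2
from rig import readout, imaging, robot
from scipy.spatial.transform import Rotation as R
def snap(cam,fn):
    info=imaging.camera_info(cam); im=imaging.camera(cam); cv2.imwrite('pics/'+fn,im); return im,info
def ray(info,u,v):
    K=np.array(info['K']); d=np.array([(u-K[0,2])/K[0,0],(v-K[1,2])/K[1,1]]); k=info['k1']; s=d.copy()
    for _ in range(20): s=d/(1+k*(s@s))
    T=np.array(info['world_to_cam']); Rm=T[:3,:3]
    return -Rm.T@T[:3,3], Rm.T@np.array([s[0],s[1],1.])
def onz(info,u,v,z):
    o,d=ray(info,u,v); return o+d*(z-o[2])/d[2]
def proj(info,p):
    T=np.array(info['world_to_cam']); c=T[:3,:3]@np.array(p)+T[:3,3]; s=c[:2]/c[2]; s=s*(1+info['k1']*(s@s)); K=np.array(info['K'])
    return np.array([K[0,0]*s[0]+K[0,2],K[1,1]*s[1]+K[1,2]])
E
python3 - <<'E'
from h import *
o=readout.get_obs(); print({k:np.round(v,4).tolist() for k,v in o.items()})
for c in ['top','side']:
    im,i=snap(c,c+'1.png'); print(c,i['k1'],np.round(i['K'],1).tolist(),np.round(i['world_to_cam'],3).tolist())
E
```

```text
{'time': 0.0, 'q': [-1.3825, 0.5284, 1.4339, 0.0, 1.1814, -0.1785], 'joint_velocities': [0.0005, 0.0014, -0.0017, 0.0023, 0.0003, 0.0013], 'joint_torque': [0.0011, -44.0042, -17.6591, 0.0635, 0.058, -0.0001], 'position': [0.2241, -0.5827, 0.2216], 'tool_rot': [0.401, 0.5833, -0.3999, 0.5823], 'ft_force': [-0.2863, -0.1414, -0.3256], 'moment': [-0.0125, -0.0361, 0.0263], 'grip_width': 0.0872}
top -0.09216666311585309 [[449.7, 0.0, 321.7], [0.0, 449.7, 234.2], [0.0, 0.0, 1.0]] [[-0.018, -1.0, 0.005, 0.161], [-0.993, 0.017, -0.12, 0.498], [0.12, -0.007, -0.993, 0.877], [0.0, 0.0, 0.0, 1.0]]
side -0.012244763869208709 [[481.8, 0.0, 323.2], [0.0, 481.8, 235.3], [0.0, 0.0, 1.0]] [[-0.96, -0.279, -0.009, 0.529], [-0.132, 0.484, -0.865, 0.06], [0.245, -0.83, -0.501, 0.879], [0.0, 0.0, 0.0, 1.0]]
```

View pics/top1.png

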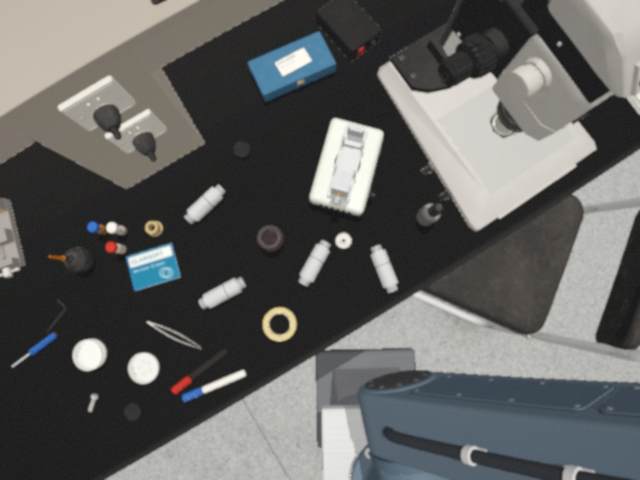

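View pics/side1.png

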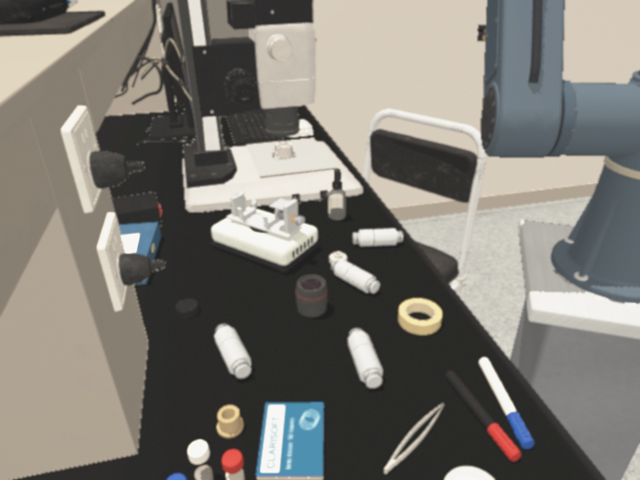

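```bash
python3 - <<'E'
from h import *
im=cv2.imread('pics/top1.png'); i=imaging.camera_info('top')
g=im.min(2); m=(g>110).astype(np.uint8)
n,l,st,ce=cv2.connectedComponentsWithStats(m)
for k in range(1,n):
    if 250<st[k,4]<6000 and ce[k,1]<330:
        c=cv2.findContours((l==k).astype(np.uint8),0,1)[0][0]
        pts=np.array([onz(i,*p[0],0.015)[:2] for p in c],np.float32)
        (cx,cy),(w,h),a=cv2.minAreaRect(pts); b=cv2.boxPoints(((cx,cy),(w,h),a)); e=[b[1]-b[0],b[2]-b[1]]; e=max(e,key=np.linalg.norm)
        print(np.round(ce[k]),st[k,4],'xy',round(cx,4),round(cy,4),'size',round(w,3),round(h,3),'axis deg',round(np.degrees(np.arctan2(e[1],e[0]))%180,1))
a=cv2.resize(im[105:225,290:400],None,fx=4.5,fy=4.5,interpolation=cv2.INTER_CUBIC)
s=cv2.imread('pics/side1.png')[180:275,200:330]
b=cv2.resize(s,None,fx=2.3,fy=2.3,interpolation=cv2.INTER_CUBIC)
o=np.zeros((540,800,3),np.uint8);o[:a.shape[0],:a.shape[1]]=a;o[:b.shape[0],500:500+b.shape[1]]=b[:, :300]
cv2.imwrite('pics/crop1.png',o)
E
```

```text
[293.  61.] 661 xy 0.8836 0.209 size 0.044 0.079 axis deg 118.8
[172.  95.] 522 xy 0.7918 0.4659 size 0.194 0.031 axis deg 28.4
[ 96. 101.] 2213 xy 0.7979 0.6436 size 0.103 0.164 axis deg 119.8
[137. 129.] 1328 xy 0.7309 0.5505 size 0.075 0.132 axis deg 119.4
[346. 166.] 4976 xy 0.6473 0.0977 size 0.119 0.193 axis deg 163.7
[204. 204.] 706 xy 0.5711 0.3953 size 0.035 0.1 axis deg 133.2
[  7. 246.] 906 xy 0.4972 0.8211 size 0.149 0.048 axis deg 3.9
[314. 263.] 721 xy 0.4448 0.169 size 0.033 0.1 axis deg 150.1
[150. 256.] 571 xy 0.4628 0.508 size 0.026 0.097 axis deg 105.7
[384. 268.] 731 xy 0.4307 0.0268 size 0.1 0.034 axis deg 20.1
[222. 293.] 743 xy 0.3865 0.3582 size 0.033 0.102 axis deg 117.5
[279. 324.] 559 xy 0.3223 0.2416 size 0.064 0.064 axis deg 89.2
```

View pics/crop1.png

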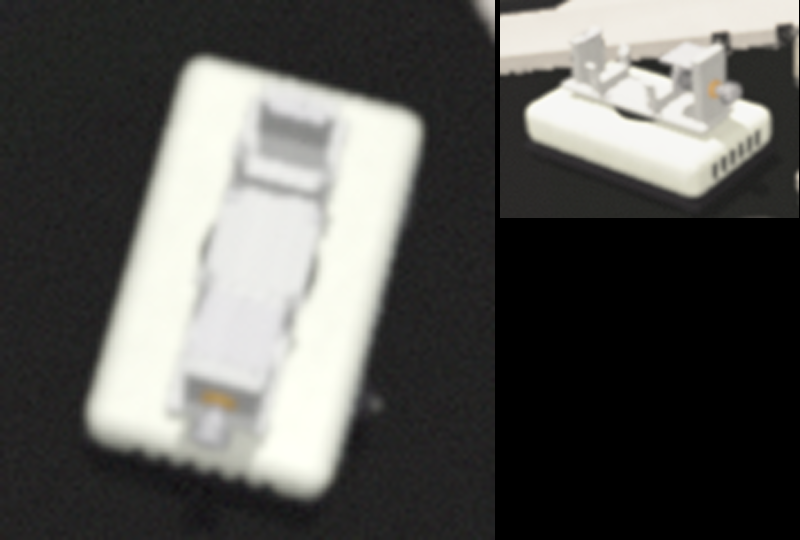

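```bash
cat >> h.py <<'E'
def downR(jaw_deg):  # tool x down, z along jaw dir; pick half turn nearest radial convention later
    z=np.array([np.cos(np.radians(jaw_deg)),np.sin(np.radians(jaw_deg)),0]); x=np.array([0,0,-1.]); return np.stack([x,np.cross(z,x),z],1)
def cur():
    o=readout.get_obs(); return np.array(o['position']),R.from_quat(o['tool_rot']).as_matrix(),o
def plan(P0,R0,P1,R1,n,grip):
    "rows in tool axes, accumulating rounded values so rounding does not drift"
    P,M=P0.copy(),R0.copy(); out=[]; rv=R.from_matrix(R0.T@R1).as_rotvec()
    for k in range(1,n+1):
        Pt=P0+(P1-P0)*k/n; Mt=R0@R.from_rotvec(rv*k/n).as_matrix()
        t=np.round(M.T@(Pt-P)*1e3,1); a=np.round(R.from_matrix(M.T@Mt).as_rotvec(),3)
        out.append(' '.join('%g'%v for v in [*(a+0.),*(t+0.),grip])); P=P+M@t/1e3; M=M@R.from_rotvec(a).as_matrix()
    for k in range(0,n,8): print('; '.join(out[k:k+8]))
    return P,M
E
python3 - <<'E'
from h import *
P,M,o=cur(); print(np.round(M,3))
i=imaging.camera_info('wrist'); T=np.array(i['world_to_cam']); c=-T[:3,:3].T@T[:3,3]
print('cam in tool mm',np.round(M.T@(c-P)*1e3),'fwd in tool',np.round(M.T@T[2,:3],2),'right',np.round(M.T@T[0,:3],2),np.round(i['K'],0).tolist(),i['k1'])
print('jaw az',np.degrees(np.arctan2(M[1,2],M[0,2])),'j1',np.degrees(o['q'][0]),'j6',np.degrees(o['q'][5]))
for j in (20.1+90,20.1-90):
    print(j); plan(P,M,np.array([.431,.027,.16]),downR(j),18,0)
E
```

```text
[[-0.     0.933  0.359]
 [ 0.002  0.359 -0.933]
 [-1.     0.    -0.002]]
cam in tool mm [-163.   76.    1.] fwd in tool [ 0.96 -0.28  0.  ] right [-0.  0.  1.] [[392.0, 0.0, 321.0], [0.0, 392.0, 242.0], [0.0, 0.0, 1.0]] -0.08514775902723228
jaw az -68.98358215349334 j1 -79.21097409534129 j6 -10.227902507881156
110.1
-0.174 0 0 3.5 22.9 -27.5 0; -0.173 0 0 3.5 27.3 -23.1 0; -0.174 0 0 3.5 30.8 -18.1 0; -0.174 0 -0.001 3.4 33.6 -12.4 0; -0.173 0 0 3.5 35.2 -6.5 0; -0.174 0 0 3.4 35.7 -0.3 0; -0.174 0 0 3.5 35.3 5.9 0; -0.173 0 0 3.4 33.8 11.9 0
-0.174 0 0 3.5 31.2 17.5 0; -0.173 0 0 3.5 27.6 22.7 0; -0.174 0 0 3.4 23.4 27.1 0; -0.174 0.001 -0.001 3.5 18.3 30.7 0; -0.173 -0.001 0 3.4 12.7 33.4 0; -0.174 0 0 3.4 6.8 35.2 0; -0.174 0 0 3.4 0.6 35.7 0; -0.173 0 0 3.5 -5.6 35.4 0
-0.174 0 0 3.4 -11.6 33.8 0; -0.174 0.001 0 3.4 -17.3 31.3 0
-69.9
0.001 0 0 3.5 22.9 -27.5 0; 0.001 0 0 3.5 22.8 -27.5 0; 0.001 0 0 3.5 22.9 -27.6 0; 0.001 0 0 3.4 22.8 -27.5 0; 0 -0.001 0 3.5 22.7 -27.6 0; 0.001 0 0 3.5 22.8 -27.6 0; 0.001 0 0 3.4 22.7 -27.6 0; 0.001 0 0 3.5 22.8 -27.6 0
0.001 0 0 3.5 22.6 -27.7 0; 0.001 0 0 3.4 22.7 -27.7 0; 0.001 0 0 3.5 22.6 -27.7 0; 0.001 0 0 3.4 22.6 -27.7 0; 0.001 0 0 3.5 22.6 -27.7 0; 0 0 0 3.5 22.6 -27.8 0; 0.001 -0.001 0 3.4 22.5 -27.8 0; 0.001 0 0 3.4 22.5 -27.8 0
0.001 0 0 3.5 22.5 -27.8 0; 0.001 0 0 3.4 22.5 -27.8 0
```

Request:
play_rows(
  rows="0 0 0 3.5 22.7 -27.6 0.3; 0 0 0 3.5 22.7 -27.6 0.3; 0 0 0 3.5 22.7 -27.6 0.3; 0 0 0 3.5 22.7 -27.6 0.3; 0 0 0 3.5 22.7 -27.6 0.3; 0 0 0 3.5 22.7 -27.6 0.3; 0 0 0 3.5 22.7 -27.6 0.3; 0 0 0 3.5 22.7 -27.6 0.3",
  squeeze=25,
)

```text
time: 0.77
position: [0.3145, -0.3103, 0.1942]
tool_rot: [0.401, 0.583, -0.4, 0.583]
ft_force: [1.0, -0.5, 0.3]
grip_width: 0.0613
```

Request:
play_rows(
  rows="0 0 0 3.5 22.7 -27.6 0.3; 0 0 0 3.5 22.7 -27.6 0.3; 0 0 0 3.5 22.7 -27.6 0.3; 0 0 0 3.5 22.7 -27.6 0.3; 0 0 0 3.5 22.7 -27.6 0.3; 0 0 0 3.5 22.7 -27.6 0.3; 0 0 0 3.5 22.7 -27.6 0.3; 0 0 0 3.5 22.7 -27.6 0.3",
)

```text
time: 1.43
position: [0.4049, -0.0392, 0.1663]
tool_rot: [0.4, 0.583, -0.401, 0.583]
ft_force: [0.3, 0.7, 0.3]
grip_width: 0.0609
```

Request:
play_rows(
  rows="0 0 0 3.5 22.7 -27.6 0.3; 0 0 0 3.5 22.7 -27.6 0.3; 0 0 0 0 0 0 0.3",
)

```text
time: 1.68
position: [0.4281, 0.0319, 0.1591]
tool_rot: [0.399, 0.584, -0.398, 0.584]
ft_force: [-0.6, -0.1, 0.6]
grip_width: 0.0611
```

```bash
cat >> h.py <<'E'
def caps(im,info,P=None,z=0.015,th=None,show=True):
    g=im.min(2); m=(g>(th or 110)).astype(np.uint8); r=[]
    for c in cv2.findContours(m,0,1)[0]:
        if cv2.contourArea(c)<200: continue
        pts=np.array([onz(info,*p[0],z)[:2] for p in c],np.float32)
        (cx,cy),(w,h),a=cv2.minAreaRect(pts); b=cv2.boxPoints(((cx,cy),(w,h),a)); e=max([b[1]-b[0],b[2]-b[1]],key=np.linalg.norm)
        r.append((cx,cy,w,h,np.degrees(np.arctan2(e[1],e[0]))%180))
        if show and (P is None or np.hypot(cx-P[0],cy-P[1])<.12): print('xy %.4f %.4f size %.3f %.3f axis %.1f'%r[-1])
    return r
E
python3 - <<'E'
from h import *
im,i=snap('wrist','w1.png'); P,M,o=cur(); print(np.round(P,4),np.degrees(np.arctan2(M[1,2],M[0,2])),np.round(M[:,0],3),o['grip_width'],o['time'],o['ft_force'])
caps(im,i,P)
E
```

```text
[0.4274 0.0297 0.1591] -68.61045044782615 [-0.001  0.    -1.   ] 0.06093361676037156 1.7333 [-0.75587396 -0.61214782  0.39207639]
xy 0.3594 -0.0049 size 0.028 0.101 axis 111.2
xy 0.4281 0.0249 size 0.102 0.031 axis 19.8
xy 0.4897 0.1060 size 0.032 0.033 axis 110.1
```

View pics/w1.png

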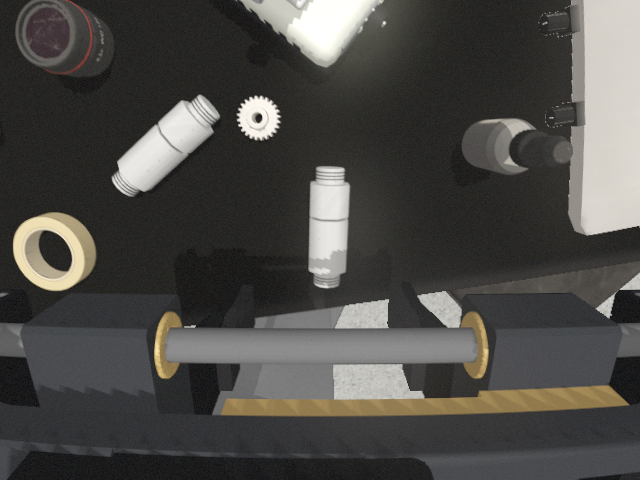

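Request:
play_rows(
  rows="0.028 0 0 30 0 4.3 0.3; 0 0 0 35 0 0 0.3; 0 0 0 35 0 0 0.3; 0 0 0 35 0 0 0.3; 0 0 0 18 0 0 0.3; 0 0 0 0 0 0 0.3",
)

```text
time: 2.23
position: [0.4267, 0.022, 0.0035]
tool_rot: [0.408, 0.579, -0.41, 0.574]
ft_force: [-0.6, -0.7, -0.3]
grip_width: 0.0608
```

Request:
play_rows(
  rows="0 0 0 0 0 0 0.8; 0 0 0 0 0 0 0.8; 0 0 0 0 0 0 0.8; 0 0 0 0 0 0 0.8; 0 0 0 0 0 0 0.8",
)

```text
time: 2.65
position: [0.4296, 0.0229, 0.0078]
tool_rot: [0.409, 0.576, -0.408, 0.578]
ft_force: [0.1, 2.8, 2.1]
grip_width: 0.0352
```

Request:
play_rows(
  rows="0 0 0 0 0 0 0.8; 0 0 0 0 0 0 0.8; 0 0 0 0 0 0 0.8",
)

```text
time: 2.9
position: [0.429, 0.0232, 0.0075]
tool_rot: [0.409, 0.577, -0.408, 0.578]
ft_force: [-1.2, 2.9, 8.1]
grip_width: 0.0297
```

Request:
play_rows(
  rows="0 0 0 -5 0 0 0.8; 0 0 0 -10 0 0 0.8; 0 0 0 0 0 0 0.8; 0 0 0 0 0 0 0.8; 0 0 0 0 0 0 0.8; 0 0 0 0 0 0 0.8",
)

```text
time: 3.4
position: [0.4288, 0.0229, 0.0212]
tool_rot: [0.408, 0.577, -0.409, 0.577]
ft_force: [0.8, 0.1, -3.1]
grip_width: 0.0296
```

```bash
python3 - <<'E'
from h import *
for k in range(4):
    P,M,o=cur(); print(np.round(P,4),np.round(o['ft_force'],2),np.round(o['moment'],3),o['grip_width'],o['time']); imaging.camera('side') 
E
```

```text
[0.4288 0.0229 0.0212] [ 0.81  0.1  -3.13] [-0.047 -0.035  0.006] 0.02958707320288851 3.4
[0.4287 0.0229 0.0212] [ 0.03  0.51 -3.86] [-0.014 -0.079 -0.025] 0.030049848225519444 3.45
[0.4287 0.0229 0.0212] [ 0.05  0.01 -4.12] [0.02  0.047 0.055] 0.02966142773004472 3.5
[0.4288 0.0229 0.0212] [ 0.25 -0.1  -4.35] [ 0.021 -0.063 -0.018] 0.030268711127763897 3.55
```

```bash
python3 - <<'E'
from h import *
P,M,o=cur(); 
A,B=plan(P,M,P+np.array([0,0,.06]),M,2,.8)
plan(A,B,np.array([.515,.136,.24]),downR(-106.3),8,.8)
E
```

```text
0 0 0 -30 0 0 0.8; 0 0 0 -30 0 0 0.8
0.078 0 0 -19.8 14.8 -9.8 0.8; 0.078 0 0 -19.9 14.1 -10.9 0.8; 0.078 0 0 -19.8 13.1 -11.9 0.8; 0.078 0 0 -19.9 12.2 -12.9 0.8; 0.078 0 0 -19.8 11.2 -13.9 0.8; 0.077 0 0 -19.9 10 -14.7 0.8; 0.078 0 0.001 -19.8 8.8 -15.4 0.8; 0.078 0 0 -19.9 7.7 -16 0.8
```

Request:
play_rows(
  rows="0 0 0 -30 0 0 0.8; 0 0 0 -30 0 0 0.8; 0.078 0 0 -20 15 -10 0.8; 0.078 0 0 -20 14 -11 0.8; 0.078 0 0 -20 13 -12 0.8; 0.078 0 0 -20 12 -13 0.8; 0.078 0 0 -20 11 -14 0.8; 0.078 0 0 -20 10 -15 0.8",
  squeeze=40,
)

```text
time: 4.27
position: [0.4923, 0.1094, 0.2022]
tool_rot: [-0.532, -0.466, 0.533, -0.465]
ft_force: [1.5, -0.1, -4.1]
grip_width: 0.0297
```

Request:
play_rows(
  rows="0.078 0 0 -20 9 -15 0.8; 0.078 0 0 -20 8 -16 0.8; 0 0 0 0 0 0 0.8; 0 0 0 0 0 0 0.8; 0 0 0 0 0 0 0.8",
)

```text
time: 4.68
position: [0.5129, 0.1361, 0.2402]
tool_rot: [-0.564, -0.425, 0.567, -0.423]
ft_force: [-0.1, 0.1, -3.9]
grip_width: 0.0298
```

```bash
python3 - <<'E'
from h import *
F=[]
for k in range(6):
    P,M,o=cur(); F.append(o['ft_force'][2])
    if k<5: imaging.camera('side')
im,i=snap('wrist','w2.png'); print(np.round(P,4),np.degrees(np.arctan2(M[1,2],M[0,2])),np.round(M[:,0],3),np.round(F,2),np.mean(F),o['time'],o['grip_width'])
import json; json.dump({k:np.array(v).tolist() for k,v in i.items()},open('w2.json','w'))
E
```

```text
[0.514  0.1358 0.2405] -106.3773284914261 [-0.003 -0.    -1.   ] [-3.9  -3.89 -3.79 -3.53 -4.34 -3.71] -3.862123772222817 4.9333 0.02948931099197411
```

View pics/w2.png

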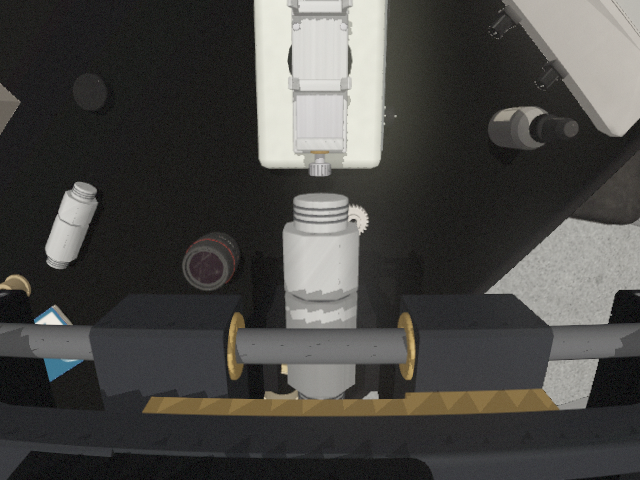

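Request:
play_rows(
  rows="0 0 0 -15 -30 0 0.8; 0 0 0 -15 -30 0 0.8; 0 0 0 -10 -20 0 0.8; 0 0 0 0 0 0 0.8; 0 0 0 0 0 0 0.8; 0 0 0 0 0 0 0.8",
)

```text
time: 5.48
position: [0.4389, 0.1587, 0.2816]
tool_rot: [0.566, 0.424, -0.566, 0.424]
ft_force: [-0.6, -1.1, -3.6]
grip_width: 0.0293
```

```bash
python3 - <<'E'
from h import *
import json
P,M,o=cur(); im,i=snap('wrist','w3.png'); print(np.round(P,4),np.degrees(np.arctan2(M[1,2],M[0,2])))
json.dump({k:np.array(v).tolist() for k,v in i.items()},open('w3.json','w'))
c=im[0:190,240:400]; cv2.imwrite('pics/w3c.png',cv2.resize(c,None,fx=3.15,fy=3.15,interpolation=cv2.INTER_CUBIC))
E
```

```text
[0.4389 0.1587 0.2816] -106.34360775577967
```

View pics/w3c.png

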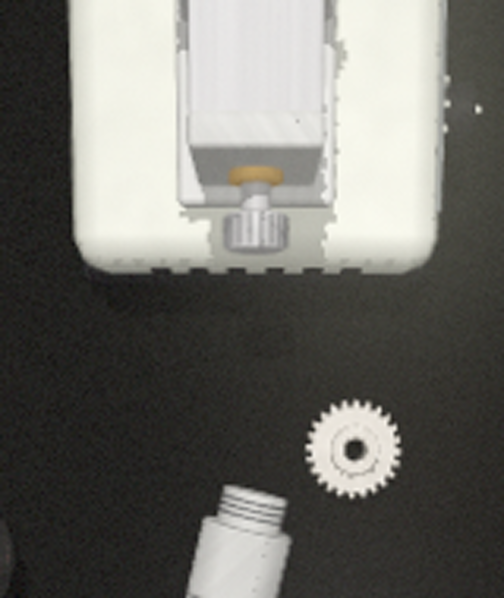

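Request:
play_rows(
  rows="0 0 0 5 35 0 0.8; 0 0 0 5 35 0 0.8; 0 0 0 5 35 0 0.8; 0 0 0 5 35 0 0.8; 0 0 0 0 0 0 0.8; 0 0 0 0 0 0 0.8; 0 0 0 0 0 0 0.8",
)

```text
time: 6.12
position: [0.5723, 0.119, 0.26]
tool_rot: [-0.565, -0.424, 0.567, -0.423]
ft_force: [-0.2, 0.3, -3.1]
grip_width: 0.0297
```

```bash
python3 - <<'E'
from h import *
import json
P,M,o=cur(); im,i=snap('wrist','w4.png'); print(np.round(P,4),np.degrees(np.arctan2(M[1,2],M[0,2])))
json.dump({k:np.array(v).tolist() for k,v in i.items()},open('w4.json','w'))
c=im[0:300,220:420]; cv2.imwrite('pics/w4c.png',cv2.resize(c,None,fx=2,fy=2,interpolation=cv2.INTER_CUBIC))
E
```

```text
[0.5723 0.119  0.26  ] -106.40447887417834
```

View pics/w4c.png

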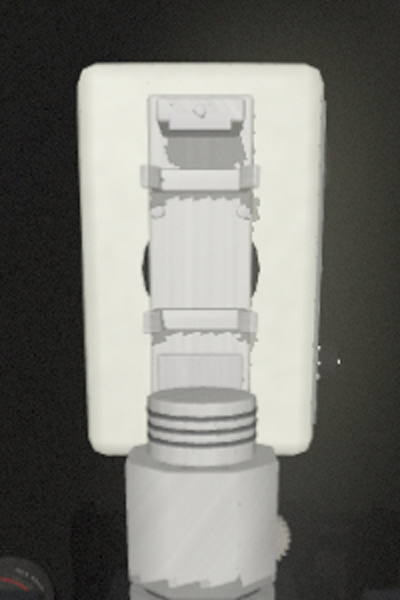

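```bash
python3 - <<'E'
from h import *
import json
i={k:(np.array(v) if k!='k1' else v) for k,v in json.load(open('w4.json')).items()}; i3={k:(np.array(v) if k!='k1' else v) for k,v in json.load(open('w3.json')).items()}
f=lambda u,v,z:onz(i,220+u/2,v/2,z)[:2]
pt={'lipL':f(157,129,.101),'lipR':f(245,129,.101),'backL':f(157,97,.101),'backR':f(245,97,.101),'roofL':f(157,355,.1095),'roofR':f(242,355,.1095),
'sfL':f(141,178,.087),'sfR':f(260,178,.087),'snL':f(143,321,.087),'snR':f(258,321,.087),'c1':f(80,66,.044),'c2':f(323,68,.044)}
for k,v in pt.items(): print(k,np.round(v,4))
lip=(pt['lipL']+pt['lipR'])/2; roof=(pt['roofL']+pt['roofR'])/2; d=roof-lip
print('len',np.linalg.norm(d),'az+y',np.degrees(np.arctan2(d[1],d[0])),'w',np.linalg.norm(pt['lipL']-pt['lipR']),np.linalg.norm(pt['roofL']-pt['roofR']))
sf=(pt['sfL']+pt['sfR'])/2; sn=(pt['snL']+pt['snR'])/2; ds=sn-sf; print('saddles',np.linalg.norm(ds),np.degrees(np.arctan2(ds[1],ds[0])),'mid',(sf+sn)/2)
e=d/np.linalg.norm(d); print('bay from lip',lip+e*.045,'from roof',roof-e*.040)
# casing edges from masks in w4
im=cv2.imread('pics/w4.png'); g=im.min(2)>120
L=[];Rr=[]
for v in range(50,190,5):
    r=np.where(g[v,200:420])[0]+200
    a=r[0]; run=r[r<a+140]; L.append(onz(i,a,v,.035)[:2])
L=np.array(L); v=cv2.fitLine(L.astype(np.float32),cv2.DIST_HUBER,0,.01,.01).ravel(); print('left casing edge az',np.degrees(np.arctan2(v[1],v[0])),v)
# w3: front knob etc
f3=lambda u,v,z:onz(i3,240+u/3.15,v/3.15,z)[:2]
print('roof back (y=79) ',f3(190,147,.1095),f3(322,147,.1095))
# held capsule end in tool frame
P=np.array([.5723,.119,.26]); M=downR(-106.4)
for u,v in ((202,388),(147,405),(257,405)): 
    q=onz(i,220+u/2,v/2,.2525+.0075+(.011 if u==202 else 0)); print('caps end tool',np.round(M.T@(q-P)*1e3,1))
E
```

```text
lipL [0.6964 0.099 ]
lipR [0.6869 0.0666]
backL [0.7076 0.0956]
backR [0.6981 0.0634]
roofL [0.6141 0.1239]
roofR [0.6046 0.0915]
sfL [0.6825 0.1109]
sfR [0.6688 0.0646]
snL [0.6273 0.1273]
snR [0.6135 0.0807]
c1 [0.7411 0.1245]
c2 [0.7097 0.0206]
len 0.08599832313779857 az+y 163.18915171184176 w 0.03379014986554993 0.033860972856856825
saddles 0.057591814355481705 163.58526545116897 mid [0.64802091 0.09588054]
bay from lip [0.64860409 0.09584189] from roof [0.64764843 0.09613062]
left casing edge az -16.35228 [ 0.9595488  -0.28154242  0.6708083   0.14807679]
roof back (y=79)  [0.57861312 0.13362197] [0.56926007 0.10167798]
caps end tool [-11.   51.9   1. ]
caps end tool [  0.   46.5 -10.6]
caps end tool [ 0.  46.5 12.6]
```

```bash
python3 - <<'E'
from h import *
import json
i={k:(np.array(v) if k!='k1' else v) for k,v in json.load(open('w4.json')).items()}
P=np.array([.5723,.119,.26]); M=downR(-106.4)
for c in (.004,.0075,.011):
  for u,v,dz in ((202,388,-.011),(147,401,0),(257,401,0),(127,450,0),(278,458,0)): 
    q=onz(i,220+u/2,v/2,P[2]+c+dz); print(c,'tool',np.round(M.T@(q-P)*1e3,1))
im=cv2.imread('pics/w4.png'); cv2.imwrite('pics/w4d.png',cv2.resize(im[185:310,270:370],None,fx=5,fy=4.8,interpolation=cv2.INTER_CUBIC))
E
```

```text
0.004 tool [ 7. 49.  1.]
0.004 tool [ -4.   48.1 -10.3]
0.004 tool [-4.  48.1 12.3]
0.004 tool [ -4.   37.8 -14.6]
0.004 tool [-4.  36.  16.9]
0.0075 tool [ 3.5 49.6  1. ]
0.0075 tool [ -7.5  48.7 -10. ]
0.0075 tool [-7.5 48.7 12. ]
0.0075 tool [ -7.5  38.6 -14.3]
0.0075 tool [-7.5 36.9 16.6]
0.011 tool [ 0.  50.1  1. ]
0.011 tool [-11.   49.4  -9.8]
0.011 tool [-11.   49.4  11.8]
0.011 tool [-11.   39.5 -14. ]
0.011 tool [-11.   37.8  16.2]
```

View pics/w4d.png

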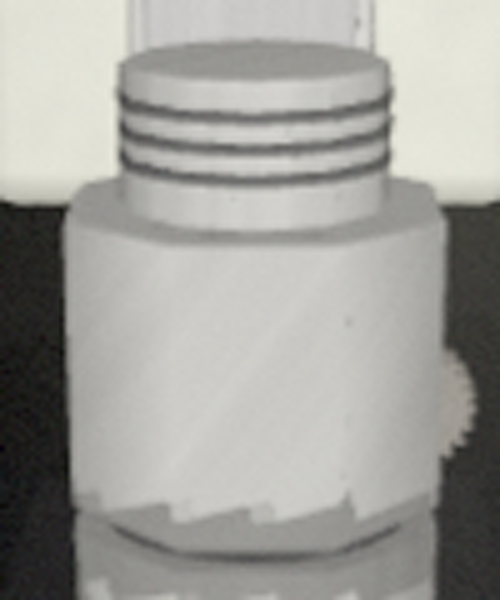

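```bash
cat >> h.py <<'E'
BAY=np.array([.6480,.0960,.085]); AZ=np.radians(163.5)
my=np.array([np.cos(AZ),np.sin(AZ),0]); mx=np.array([my[1],-my[0],0]); W=np.stack([mx,my,[0,0,1]],1)
OX=[.7e-3]
def mp(cy,cz,th,cx=0.):
    s,c=np.sin(np.radians(th)),np.cos(np.radians(th)); x=np.array([0,-s,-c]); y=np.array([0,-c,s]); z=np.array([-1.,0,0])
    C=np.array([cx+OX[0]*1e3,cy,cz])/1e3; T=C-1.5e-3*y+7.5e-3*x
    return BAY+W@T, W@np.stack([x,y,z],1)
def where():
    P,M,o=cur(); Rm=W.T@M; C=W.T@(P-BAY)+Rm@np.array([-7.5e-3,1.5e-3,0]); th=np.degrees(np.arctan2(Rm[2,1],-Rm[1,1]))
    print('t %.2f capsule x %.1f y %.1f z %.1f mm tilt %.1f'%(o['time'],*(C*1e3-[OX[0]*1e3,0,0]),th),'yaw/roll err',np.round(np.degrees([Rm[1,2],Rm[2,2]]),2),'F mill',np.round(W.T@o['ft_force'],1),'grip %.4f'%o['grip_width'])
    return P,M,o
E
python3 - <<'E'
from h import *
P,M,o=where()
A,B=plan(P,M,*mp(-13,70,25),7,.8)
E
```

```text
t 6.17 capsule x 0.0 y 78.2 z 182.9 mm tilt -0.2 yaw/roll err [-0.13  0.04] F mill [ 0.1  0.5 -3.8] grip 0.0298
0 0 0.063 16.1 13.6 0 0.8; 0.001 0 0.062 16.9 12.5 0 0.8; 0 0 0.063 17.6 11.4 0.1 0.8; 0 0 0.063 18.4 10.3 0 0.8; 0.001 0 0.063 18.9 9.1 0 0.8; 0 0 0.062 19.5 8 0 0.8; 0 0 0.063 19.9 6.7 0 0.8
```

Request:
play_rows(
  rows="0 0 0.063 16 13.5 0 0.8; 0 0 0.063 17 12.5 0 0.8; 0 0 0.063 17.5 11.5 0 0.8; 0 0 0.063 18.5 10.5 0 0.8; 0 0 0.063 19 9 0 0.8; 0 0 0.063 19.5 8 0 0.8; 0 0 0.063 20 6.5 0 0.8; 0 0 0 0 0 0 0.8",
)

```text
time: 6.83
position: [0.6594, 0.093, 0.1443]
tool_rot: [0.642, 0.292, -0.463, 0.536]
ft_force: [-1.6, -0.4, -3.8]
grip_width: 0.0298
```

Request:
play_rows(
  rows="0 0 0 0 0 0 0.8; 0 0 0 0 0 0 0.8; 0 0 0 0 0 0 0.8",
)

```text
time: 7.08
position: [0.6646, 0.093, 0.1509]
tool_rot: [0.646, 0.289, -0.459, 0.538]
ft_force: [-0.2, -0.0, -3.7]
grip_width: 0.0294
```

```bash
python3 - <<'E'
from h import *
import json
P,M,o=where(); im,i=snap('wrist','w5.png'); s,_=snap('side','s5.png')
json.dump({k:np.array(v).tolist() for k,v in i.items()},open('w5.json','w'))
a=cv2.resize(im[0:300,230:410],None,fx=2,fy=2,interpolation=cv2.INTER_CUBIC); b=cv2.resize(s[110:290,180:330],None,fx=2.6,fy=2.6,interpolation=cv2.INTER_CUBIC)
c=np.zeros((600,800,3),np.uint8); c[:600,:360]=a; c[:b.shape[0],400:400+b.shape[1]]=b[:,:400]; cv2.imwrite('pics/w5c.png',c)
E
```

```text
t 7.08 capsule x 1.2 y -14.9 z 73.3 mm tilt 25.4 yaw/roll err [-0.16 -0.06] F mill [-0.1  0.2 -3.7] grip 0.0294
```

View pics/w5c.png

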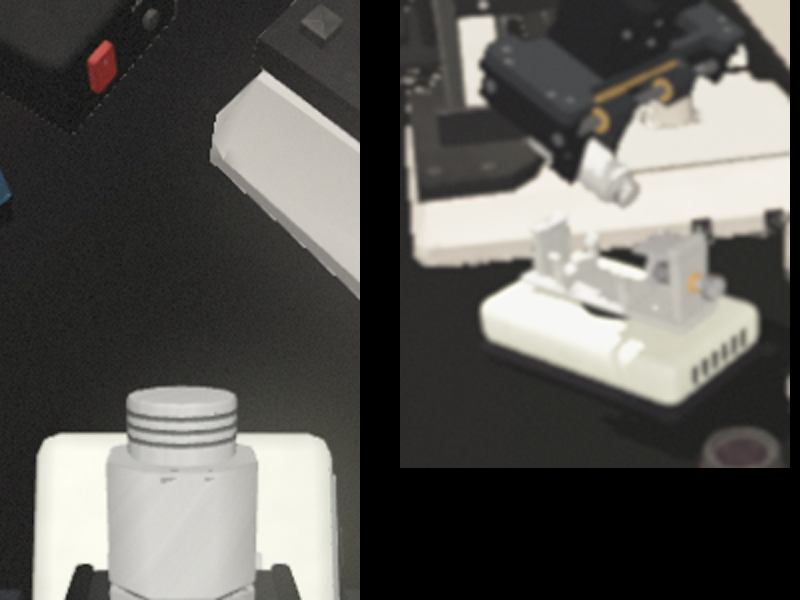

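```bash
python3 - <<'E'
from h import *
P,M,o=where()
A,B=plan(P,M,*mp(-11,36,25,.5),2,.8)
A,B=plan(A,B,*mp(-9,25,25,.5),1,.8)
A,B=plan(A,B,*mp(-6,17,25,.5),1,.8)
E
```

```text
t 7.18 capsule x 1.0 y -14.9 z 73.2 mm tilt 25.4 yaw/roll err [-0.15 -0.06] F mill [-0.1 -0.2 -3.7] grip 0.0294
0.001 -0.001 -0.004 15.9 -9.8 0.3 0.8; 0.001 -0.001 -0.003 16 -9.7 0.2 0.8
0 0 0 9.1 -6.5 0 0.8
0 0 0 6 -6.1 0 0.8
```

Request:
play_rows(
  rows="0.001 -0.001 -0.004 12 -8 0.3 0.8; 0.001 -0.001 -0.003 12 -7 0.2 0.8; 0 0 0 8 -4.5 0 0.8; 0 0 0 0 0 0 0.8; 0 0 0 0 0 0 0.8; 0 0 0 0 0 0 0.8",
)

```text
time: 7.68
position: [0.6605, 0.0935, 0.1125]
tool_rot: [0.644, 0.291, -0.462, 0.536]
ft_force: [0.8, 0.4, -3.5]
grip_width: 0.0296
```

```bash
python3 - <<'E'
from h import *
P,M,o=where()
A,B=plan(P,M,*mp(-9,25,25,.5),2,.8)
A,B=plan(A,B,*mp(-6,17,25,.5),2,.8)
E
```

```text
t 7.68 capsule x 0.4 y -10.9 z 34.9 mm tilt 25.0 yaw/roll err [-0.01  0.02] F mill [ 0.6 -0.6 -3.5] grip 0.0296
0 0 0 4.1 -2.9 0 0.8; 0 0 0.001 4.1 -3 -0.1 0.8
0 0 0 3 -3 0 0.8; 0 0 0 3 -3.1 0 0.8
```

Request:
play_rows(
  rows="0 0 0 4 -3 0 0.8; 0 0 0 4 -3 0 0.8; 0 0 0 3 -3 0 0.8; 0 0 0 3 -3 0 0.8; 0 0 0 0 0 0 0.8; 0 0 0 0 0 0 0.8; 0 0 0 0 0 0 0.8",
)

```text
time: 8.27
position: [0.655, 0.0949, 0.0938]
tool_rot: [0.644, 0.291, -0.462, 0.535]
ft_force: [0.1, 0.4, -4.4]
grip_width: 0.0296
```

```bash
python3 - <<'E'
from h import *
P,M,o=where(); im,i=snap('side','s6.png')
cv2.imwrite('pics/s6c.png',cv2.resize(im[170:280,200:330],None,fx=5,fy=5,interpolation=cv2.INTER_CUBIC))
A,B=plan(P,M,*mp(-6,16,25,.5),1,.8)
A,B=plan(A,B,*mp(8.5,16,25,.5),7,.8)
E
```

```text
t 8.27 capsule x 0.2 y -5.2 z 16.3 mm tilt 24.9 yaw/roll err [-0.02  0.05] F mill [ 0.4  0.  -4.4] grip 0.0296
0.001 0.001 0.002 0.6 0.6 -0.3 0.8
0 0 0 -0.9 -1.9 0 0.8; 0 0 0 -0.9 -1.8 0 0.8; 0 0 0 -0.8 -1.9 0 0.8; 0 0 0 -0.9 -1.9 0 0.8; 0 0 0 -0.9 -1.9 0 0.8; 0 0 0 -0.9 -1.8 0 0.8; 0 0 0 -0.8 -1.9 0 0.8
```

View pics/s6c.png

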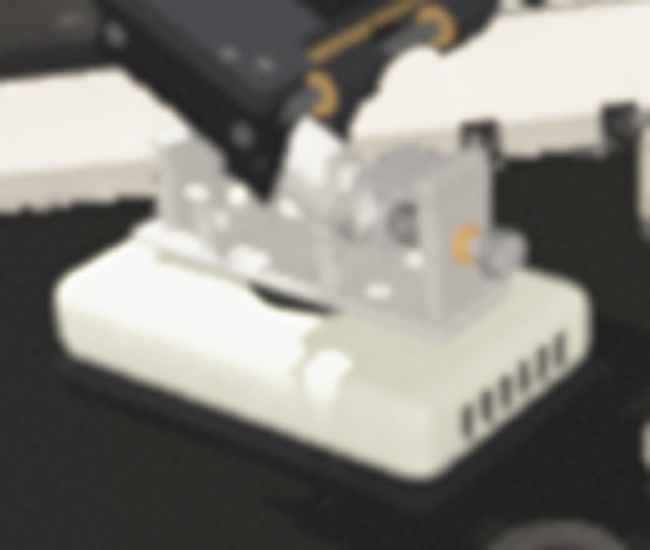

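Request:
play_rows(
  rows="0 0 0 -0.8 -1.8 0 0.8; 0 0 0 -0.8 -1.8 0 0.8; 0 0 0 -0.8 -1.8 0 0.8; 0 0 0 -0.8 -1.8 0 0.8; 0 0 0 0 0 0 0.8; 0 0 0 0 0 0 0.8",
)

```text
time: 8.82
position: [0.6482, 0.0971, 0.0944]
tool_rot: [0.645, 0.291, -0.462, 0.536]
ft_force: [3.5, -1.7, -4.0]
grip_width: 0.0298
```

```bash
python3 - <<'E'
from h import *
P,M,o=where()
E
```

```text
t 8.82 capsule x 0.4 y 1.9 z 16.8 mm tilt 25.0 yaw/roll err [-0.02  0.01] F mill [-0.7 -3.8 -4. ] grip 0.0298
```

Request:
play_rows(
  rows="0 0 0 -0.5 -2 0 0.8; 0 0 0 -0.5 -2 0 0.8; 0 0 0 -0.5 -2 0 0.8; 0 0 0 -0.3 -0.7 0 0.8; 0 0 0 0 0 0 0.8; 0 0 0 0 0 0 0.8; 0 0 0 0 0 0 0.8",
)

```text
time: 9.4
position: [0.6424, 0.099, 0.0937]
tool_rot: [0.645, 0.29, -0.461, 0.536]
ft_force: [5.3, -2.4, -2.0]
grip_width: 0.0295
```

```bash
python3 - <<'E'
from h import *
P,M,o=where(); s=lambda t:-15+36*np.sin(np.radians(t))+15*np.cos(np.radians(t))+1.3
A,B=P,M
for t in (21,17,13,9,5,2): A,B=plan(A,B,*mp(8.5,s(t),t,.4),1,.8)
E
```

```text
t 9.40 capsule x 0.6 y 8.1 z 16.1 mm tilt 25.1 yaw/roll err [-0.04 -0.02] F mill [-0.8 -5.8 -2. ] grip 0.0295
0.001 -0.001 -0.071 2.4 -2.2 0.2 0.8
-0.001 0 -0.07 1.7 -1.2 0 0.8
0 0 -0.07 2 -1.2 0 0.8
0 0 -0.07 2.1 -1 0 0.8
0 0 -0.069 2.2 -0.9 0 0.8
0 0.001 -0.053 1.7 -0.5 0 0.8
```

Request:
play_rows(
  rows="0 0 -0.071 2.4 -2.2 0.2 0.8; 0 0 -0.07 1.7 -1.2 0 0.8; 0 0 -0.07 2 -1.2 0 0.8; 0 0 0 0 0 0 0.8; 0 0 0 0 0 0 0.8; 0 0 0 0 0 0 0.8",
)

```text
time: 9.9
position: [0.6416, 0.0996, 0.0862]
tool_rot: [0.612, 0.356, -0.514, 0.485]
ft_force: [6.5, -0.3, -2.2]
grip_width: 0.0296
```

```bash
python3 - <<'E'
from h import *
P,M,o=where(); s=lambda t:-15+36*np.sin(np.radians(t))+15*np.cos(np.radians(t))+1.3
print(s(13))
A,B=P,M
for t in (9,5,2): A,B=plan(A,B,*mp(8.5,s(t),t,.4),1,.8)
E
```

```text
t 9.90 capsule x 1.0 y 7.4 z 8.8 mm tilt 13.2 yaw/roll err [ 0.03 -0.1 ] F mill [ 1.5 -6.3 -2.2] grip 0.0296
9.01378892815767
-0.001 -0.002 -0.072 1.7 -2.1 0.6 0.8
0 0 -0.07 2.2 -0.9 0 0.8
0 0 -0.053 1.7 -0.6 0 0.8
```

Request:
play_rows(
  rows="0 0 -0.072 1.7 -2.1 0.5 0.8; 0 0 -0.07 2.2 -1 0 0.8; 0 0 -0.053 1.7 -0.6 0 0.8; 0 0 0 0 0 0 0.8; 0 0 0 0 0 0 0.8; 0 0 0 0 0 0 0.8",
)

```text
time: 10.4
position: [0.6386, 0.0997, 0.0792]
tool_rot: [0.574, 0.413, -0.559, 0.432]
ft_force: [5.0, -0.3, -4.1]
grip_width: 0.0291
```

```bash
python3 - <<'E'
from h import *
P,M,o=where()
A,B=plan(P,M,*mp(8,.5,0,.4),1,.8)
E
```

```text
t 10.40 capsule x 0.1 y 8.8 z 1.7 mm tilt 2.0 yaw/roll err [ 0.04 -0.05] F mill [ 1.1 -4.9 -4.1] grip 0.0291
-0.001 -0.001 -0.034 1.2 0.5 -0.3 0.8
```

Request:
play_rows(
  rows="0 0 -0.034 1.4 0.3 -0.3 0.8; 0 0 0 0 0 0 0.8; 0 0 0 0 0 0 0.8; 0 0 0 0 0 0 0.8",
)

```text
time: 10.73
position: [0.6387, 0.0997, 0.0778]
tool_rot: [0.567, 0.423, -0.566, 0.423]
ft_force: [5.9, -1.9, -4.9]
grip_width: 0.0297
```

```bash
python3 - <<'E'
from h import *
P,M,o=where()
E
```

```text
t 10.73 capsule x 0.2 y 8.4 z 0.3 mm tilt 0.0 yaw/roll err [ 0.02 -0.01] F mill [-0.1 -6.2 -4.9] grip 0.0297
```

Request:
play_rows(
  rows="0 0 0 0.8 0 0 0.8; 0 0 0 0 0 0 0.8; 0 0 0 0 0 0 0.8; 0 0 0 0 0 0 0.8",
)

```text
time: 11.07
position: [0.6387, 0.0997, 0.0776]
tool_rot: [0.567, 0.423, -0.566, 0.423]
ft_force: [7.2, -1.4, -1.2]
grip_width: 0.0296
```

```bash
python3 - <<'E'
from h import *
P,M,o=where()
E
```

```text
t 11.07 capsule x 0.2 y 8.4 z 0.1 mm tilt 0.0 yaw/roll err [ 0.   -0.01] F mill [ 0.7 -7.3 -1.2] grip 0.0296
```

Request:
play_rows(
  rows="0 0 0 0 0 0 0.48; 0 0 0 0 0 0 0.48; 0 0 0 0 0 0 0.48; 0 0 0 0 0 0 0.48; 0 0 0 0 0 0 0.48; 0 0 0 0 0 0 0.48",
)

```text
time: 11.57
position: [0.6356, 0.1001, 0.0766]
tool_rot: [-0.565, -0.425, 0.568, -0.421]
ft_force: [0.6, 0.7, 0.0]
grip_width: 0.0448
```

```bash
python3 - <<'E'
from h import *
P,M,o=where(); snap('side','s7.png')
im=cv2.imread('pics/s7.png'); cv2.imwrite('pics/s7c.png',cv2.resize(im[170:280,200:330],None,fx=5,fy=5,interpolation=cv2.INTER_CUBIC))
E
```

```text
t 11.57 capsule x -0.3 y 11.5 z -0.9 mm tilt -0.4 yaw/roll err [-0.02  0.07] F mill [ 0.8 -0.4  0. ] grip 0.0448
```

Request:
play_rows(
  rows="0 0 0 -5 0 0 0.48; 0 0 0 -15 0 0 0.48; 0 0 0 -30 0 0 0.48; 0 0 0 -40 0 0 0.48; 0 0 0 -40 -10 0 0.48; 0 0 0 -35 -15 0 0.48; 0 0 0 -15 -25 0 0.48; 0 0 0 0 0 0 0.48",
)

```text
time: 12.28
position: [0.5879, 0.1154, 0.2625]
tool_rot: [0.566, 0.424, -0.566, 0.423]
ft_force: [0.2, 0.1, -0.3]
grip_width: 0.0453
```

Request:
play_rows(
  rows="0 0 0 0 0 0 0.48; 0 0 0 0 0 0 0.48; 0 0 0 0 0 0 0.48",
)

```text
time: 12.53
position: [0.5894, 0.1137, 0.2558]
tool_rot: [-0.564, -0.425, 0.569, -0.421]
ft_force: [0.5, -0.2, -0.5]
grip_width: 0.0451
```

```bash
python3 - <<'E'
from h import *
import json
P,M,o=where(); im,i=snap('wrist','w8.png'); s,_=snap('side','s8.png')
json.dump({k:np.array(v).tolist() for k,v in i.items()},open('w8.json','w'))
a=cv2.resize(im[40:340,230:410],None,fx=2,fy=2,interpolation=cv2.INTER_CUBIC); b=cv2.resize(s[170:280,200:330],None,fx=3.3,fy=3.3,interpolation=cv2.INTER_CUBIC)
c=np.zeros((600,800,3),np.uint8); c[:600,:360]=a; c[:b.shape[0],365:365+b.shape[1]]=b[:,:430]; cv2.imwrite('pics/w8c.png',c)
E
```

```text
t 12.53 capsule x -0.4 y 59.7 z 178.3 mm tilt -0.4 yaw/roll err [0.01 0.1 ] F mill [-0.1 -0.5 -0.5] grip 0.0451
```

View pics/w8c.png

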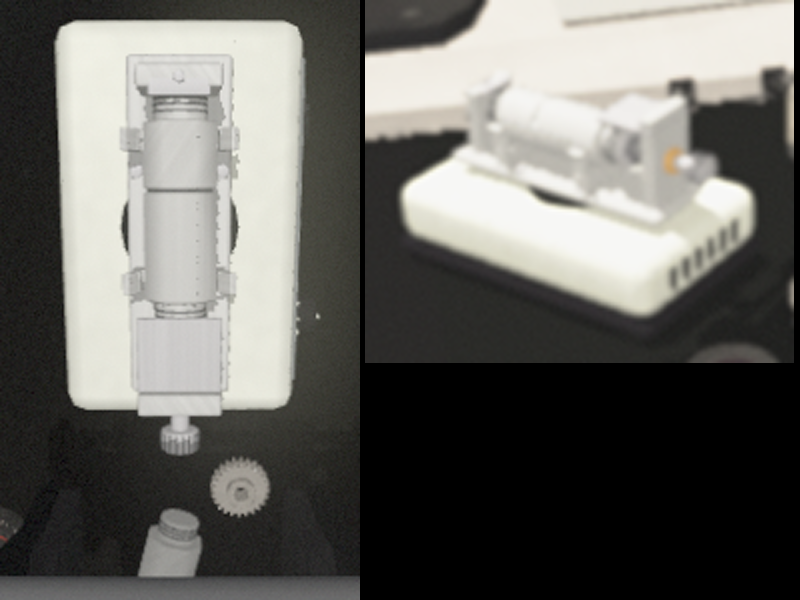

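```bash
python3 - <<'E'
from h import *
import json
i={k:(np.array(v) if k!='k1' else v) for k,v in json.load(open('w8.json')).items()}
for v in (96,122,302,314):
    z=.096 if v in(96,314) else .1; print(v,np.round(W.T@(onz(i,230+90,40+v/2,z)-BAY)*1e3,1))
im,t=snap('top','t9.png')
for r in caps(im,t,show=False):
    for a in ((.5711,.3953),(.4448,.169),(.3865,.3582),(.3223,.2416)):
        if np.hypot(r[0]-a[0],r[1]-a[1])<.03: print('moved mm',np.round((np.array(r[:2])-a)*1e3,1))
P,M,o=where(); robot.hand_in()
E
```

```text
96 [ -0.4 -45.5  11. ]
122 [ -0.4 -35.5  15. ]
302 [-0.4 34.8 15. ]
314 [-0.4 40.5 11. ]
moved mm [ 0.5 -0.5]
moved mm [-0.1 -0.1]
moved mm [-6.2  4.1]
moved mm [ 0.1 -0.1]
t 12.68 capsule x -0.4 y 59.5 z 178.1 mm tilt -0.5 yaw/roll err [0.03 0.1 ] F mill [ 0.6 -1.1  0.1] grip 0.0455
the job is handed in; nothing more can be done
```

The charged capsule is clipped into the mill's cradle, and I handed the job in at about 12.7 s of the 72 s allowed.

- **Finding it:** I lifted only one capsule, the one nearest the start at about (0.43, 0.03). It pulled about 3.9 N (about 0.4 kg), which is inside the charged range and well above an empty capsule's 1.1 to 1.5 N. So I did not lift the other three.
- **Clipping in:** I put one end under the roof at 25° nose down and pushed the plunger back about 12 mm, where the force read about 6 N. I then tipped the other end down until it rested on the saddles and let go, and the spring slid it back to the stop.
- **Final checks:** The wrist picture shows the spigot under the lip. The capsule body spans y = -35.5 to +34.8 mm from the bay centre, where ±36 is ideal, and sits 0.4 mm off centre sideways. The gripper was clear, with wrist force within noise of zero.
- **Check that disagreed:** Comparing the top pictures, three of the four things I checked (two or all of the empty capsules, and possibly the tape roll) were within 0.7 mm of where they started. One match read 7 mm off. The printout did not say which, and I handed in without following it up. I think the arm was hiding part of it in that view, because no row I sent went down near any of them, but I did not confirm that. I did not measure the gear, bottle, objective or dust cap again.

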